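Centre the wobbly propeller hub on the scale pan and record it

ROBOT

A 6-joint arm with a two-finger parallel gripper is mounted at the origin on the work surface. World frame = base frame: x ahead of the robot, y to its left, z up, the work surface at z = 0. Lengths are in m, angles in rad, forces in N, time in s.
With the tool pointing down it reaches from about 0.325 to 0.9 m from the base axis. Payload 6.1 kg.
Tool frame: the origin (TCP) lies between the finger pads; the fingertips stand 14 mm ahead of it and the grasp point (between the pads) lies 5 mm behind it (manip.tips_ahead is the distance from the TCP to the fingertips, in m); x points along the fingers, y is the direction in which the jaws open and shut, and the axes are right-handed (so a half turn about x gives the same grasp; the last joint's range is limited). The gripper opens to 87 mm and grips with 3 to 60 N. Pads are 19 mm wide; open, the fingers measure 117 mm over their backs; the gripper's body (75 mm by 190 mm) begins 51 mm behind the grasp point.
Start: joints at [1.195, 0.22, 1.526, -0, 1.395, -0.126], TCP at [0.155, 0.606, 0.237] pointing down, gripper open.
Joint ranges: [-2.98, 2.98], [-0.91, 2.08], [0.09, 2.57], [-1.24, 4.39], [0.2, 2.65], [-2.68, 2.68]. Speed limits (rad/s): [2.57, 2.57, 3.01, 3.14, 3.14, 3.14].

INTERFACE

Orientations are given as a unit quaternion [w, x, y, z].
In Python, from workcell import manip gives the robot as it stands. The module is installed in compiled form; this text tells all that it offers.
- The arm moves only by the tool step_arm, never from a script. Its arguments are lists of equal length, an entry for each row: "slide": the shift along the world's x, y, z in m, a list of three; "rot": the turn, a rotation vector about the world's x, y, z in rad, a list of three. A call has 1 to 5 rows; each row shifts and turns the pose as measured when the row begins; what a row does not reach is not made up. A row lasts 1/8 s, in which the tool goes at most 62.5 mm and 10.7 degrees, less where a joint would pass 70% of its speed; a pose out of reach is approached as far as the arm can. A call with a gripper value outside its range is refused whole. "claw" is the finger opening in m, from 0 to 0.087, set as the call begins (left out, the last holds). The fingers move at their own pace and stop on an object; "newtons" is the grip in N (left out, the last holds). Time passes only in rows, so rows that do not move let the fingers close. It gives the time, the measured TCP pose, the force and the opening at its end, in the units of the state.
- manip.observe(): the state, without advancing time (a new reading comes with each control period).
- manip.camera(name): name is "side" or "top" or "wrist"; returns the picture (480x640x3 uint8, red, green, blue); there is no depth.
- manip.calibration(name): a dict with "fx", "fy", "cx", "cy" (pixels), "R" (3x3) and "t" (3): a world point X has camera coordinates R X + t. Camera axes: x right, y down, z forward; pixel columns grow to the right and rows downward; lengths in m; the calibration is good to about 2 mm. The wrist camera is an equidistant fisheye: a pixel r from the principal point sees the ray r / f radians off the axis. A picture is of the moment at which its call begins: read the wrist's pose just before it. calibration takes no time and is no camera call; for the wrist camera it gives the pose at the moment of the call.
- manip.finish_job(): hands the job in, once; it reports no verdict.
The state is a dict: "time": time; "qpos": joint angles; "dq": joint speeds; "joint_torque": joint torques, N m; "ee_pos": TCP position; "tcp_rot": TCP orientation; "contact_force": force on the tool from outside, world axes, zero at the start; "ft_torque": the same for the moment, N m; "finger_gap": finger opening in m.
Only numpy, scipy, OpenCV 4.12 (cv2) and the standard library are available. Lean on these libraries where they do the work, as an engineer would, in place of code of your own. Each camera call takes 0.05 s, during which the arm holds its last target. There are 200 camera calls.

TASK

The orange propeller hub stands off-centre on the small round pan of the bench scale and rocks easily. Without gripping or lifting it, nudge it with light touches of the fingertips until its round flange lies wholly inside the dark ring on the pan, standing upright and left alone; only then press the blue button on the scale right down with a fingertip and let it come back up. Leave everything else on the bench where it is.

Things in the scene. Friction and masses are not known exactly. Their poses are not given: they have to be found in the camera images.
- hub: the orange propeller hub, a loose spool-shaped turned part, 64 mm tall, 0.2 to 0.42 kg. From below: a boss of 30 mm diameter and 2 mm height on which it stands (and rocks), a flange of 40 mm diameter from 2 to 16 mm height, a neck of 20 mm diameter from 16 to 42 mm, a cap of 30 mm diameter from 42 to 64 mm. Origin: centre of its underside; z is its axis. Push it slowly and low, on the flange: it slides with a few newtons, and pushed higher it tips over
- pan: the bare metal weighing pan of the scale, a fixed round disc of 84 mm diameter and 8 mm thickness on a short column of 32 mm diameter; its top is 65 mm above the bench and 20 mm above the top of the scale's housing. Origin: centre of its top face, z up; its x and y directions mean nothing. The flat dark ring around the centre has an inner diameter of 52 mm and an outer one of 58 mm. The hub starts 16 to 25 mm off this centre, in any direction
- scale: the grey bench scale, fixed: a housing of 200 mm (x) by 240 mm (y), its top 45 mm above the bench. Origin: centre of its underside. In its frame the pan's centre is at x = 35 mm, y = 0; the display and the button lie on the -x edge
- record_button (a joint): travel of the blue button of the scale, in m: 0 is up, 0.006 fully down. Sprung, fully down takes about 5 N, comes back up when let go
- record_button_top (a point): centre of the top face of the blue button (28 mm diameter, pressed straight down), 67 mm above the bench when up, standing 10 mm proud of a fixed black collar of 44 mm diameter; at x = -65 mm, y = -75 mm in the scale's frame; moves with it
- spare_hub: a dark steel hub of the same shape, standing on the bench beside the scale; not to be touched. Origin: centre of its underside
- weight: a small brass weight, 24 mm diameter, 18 mm tall, on the scale's housing at its rear corner (x = 70, y = 100 mm in the scale's frame). Origin: centre of its underside
- jar: a jar with a red cap, 60 mm diameter, 90 mm tall, on the bench beside the scale. Origin: centre of its underside
- can: a can with a blue label, 66 mm diameter, 115 mm tall, beyond the scale. Origin: centre of its underside
- screwdriver: a screwdriver lying on the bench to the right. Origin: on its underside
- wrench: a wrench lying on the bench to the left. Origin: on its underside
Mind the look-alikes: they are no part of the job. Of the things like the hub, leave any that is yellow; of the rest the smaller one is meant.

How it is judged:
By the outcome, as a careful person would: the job done as asked, in the order asked, and still so for the second after the job is handed in, with the robot touching nothing.
It also fails if it takes over 48 s, if anything falls off the work surface, if the arm or the gripper's body presses on something with over 40 N, if the wrist force passes 120 N, or if a joint passes its speed limit or range.

## Working session

There is one attempt and no reset: what is moved stays moved. The work goes in short steps, Python scripts to look and compute and a tool call to move; the robot and the scene stay as the last step left them, time stands still between calls to the robot, and variables do not carry over. Pictures are saved under pics/ and viewed, on a budget of 10 in all, crops included, one or two more only if the job needs it, and the job is handed in when it is done.

Besides the shell and the picture viewer there is one more tool, called after "Request:" as name(argument=value, ...) on one line, values as JSON. step_arm: Moves the arm, as the interface text tells. Its arguments: {"type":"object","properties":{"slide":{"type":"array","items":{"type":"array","items":{"type":"number"}}},"rot":{"type":"array","items":{"type":"array","items":{"type":"number"}}},"claw":{"type":"number"},"newtons":{"type":"number"}},"required":["slide","rot"]}

```bash
mkdir -p pics; cat > h.py <<'E'
import numpy as np, cv2
from workcell import manip
def ray(c,u,v):
    R=np.array(c["R"]);t=np.array(c["t"])
    d=np.array([(u-c["cx"])/c["fx"],(v-c["cy"])/c["fy"],1.])
    return -R.T@t, R.T@d
def onz(c,u,v,z):
    o,d=ray(c,u,v); return o+d*(z-o[2])/d[2]
def proj(c,X):
    p=np.array(c["R"])@np.array(X)+np.array(c["t"]); return np.array([c["fx"]*p[0]/p[2]+c["cx"],c["fy"]*p[1]/p[2]+c["cy"]])
def snap(n,f=None):
    im=manip.camera(n); 
    if f: cv2.imwrite(f,im[:,:,::-1])
    return im
E
python3 - <<'E'
from h import *
for n in("top","side"):
    snap(n,f"pics/{n}0.png"); c=manip.calibration(n); print(n,{k:np.round(v,3).tolist() for k,v in c.items()})
print(manip.observe())
E
```

```text
top {'fx': 596.629, 'fy': 596.629, 'cx': 329.622, 'cy': 232.701, 'R': [[-0.019, -1.0, -0.013], [-0.991, 0.02, -0.129], [0.129, 0.01, -0.992]], 't': [0.023, 0.609, 1.383]}
side {'fx': 571.207, 'fy': 571.207, 'cx': 319.112, 'cy': 235.926, 'R': [[0.829, -0.559, -0.012], [-0.411, -0.596, -0.69], [0.378, 0.577, -0.724]], 't': [-0.508, 0.305, 1.108]}
{'time': 0.1, 'qpos': array([ 1.19489526e+00,  2.21173124e-01,  1.52751807e+00, -9.95850639e-06,
        1.39468476e+00, -1.26116627e-01]), 'dq': array([-4.42935942e-05, -4.79669878e-03,  2.06443099e-04, -1.65174322e-03,
        2.56295136e-03, -1.47239606e-03]), 'joint_torque': array([-3.89082652e-04, -4.95943093e+01, -3.88518763e+01,  7.00757978e-02,
        5.16580429e-02, -9.45069337e-05]), 'ee_pos': array([0.15431335, 0.60509124, 0.23551929]), 'tcp_rot': array([ 0.70144575,  0.08747049,  0.70175224, -0.08869367]), 'contact_force': array([ 0.02731971, -0.47184479, -0.08831646]), 'ft_torque': array([-0.00508314,  0.02494047, -0.05664079]), 'finger_gap': 0.08674529492043798}
```

View pics/top0.png

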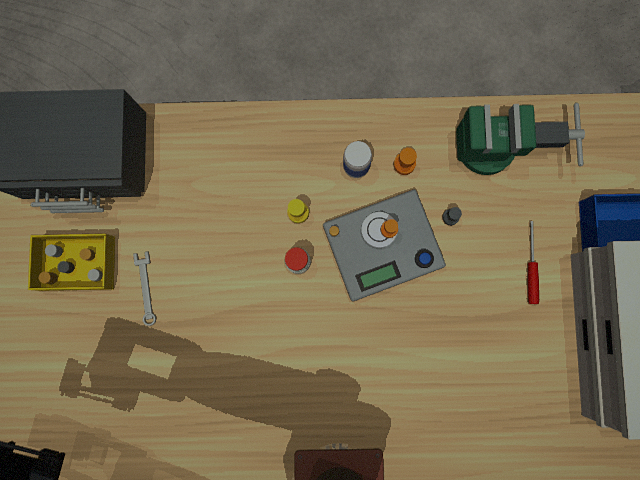

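View pics/side0.png

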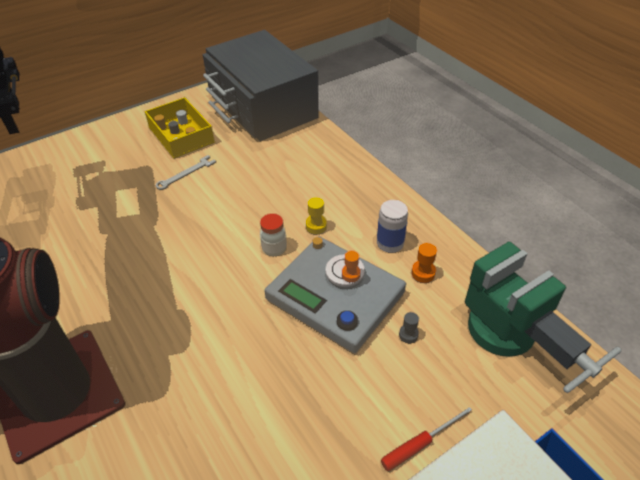

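The small orange hub is on the pan at top px (389,229), and the pan is around (379,230). The button is at (425,258). The larger orange part at (405,160) and the yellow one at (298,210) are the look-alikes.

```bash
python3 - <<'E'
from h import *
im=cv2.imread("pics/top0.png"); c=manip.calibration("top"); hsv=cv2.cvtColor(im,cv2.COLOR_BGR2HSV)
print("button",onz(c,425,258,.067)); 
def big(m,box):
    x0,y0,x1,y1=box; k=np.zeros_like(m);k[y0:y1,x0:x1]=m[y0:y1,x0:x1]
    cs,_=cv2.findContours(k,cv2.RETR_EXTERNAL,cv2.CHAIN_APPROX_NONE); return max(cs,key=cv2.contourArea)
b=big(cv2.inRange(hsv,(100,120,40),(130,255,255)),(405,240,445,275)); print("btn",cv2.minEnclosingCircle(b),onz(c,*cv2.minEnclosingCircle(b)[0],.067))
h=big(cv2.inRange(hsv,(5,150,80),(20,255,255)),(370,212,405,245)); print("hub",cv2.boundingRect(h))
g=big(cv2.inRange(hsv,(0,0,175),(180,50,255)),(355,205,405,255));e=cv2.fitEllipse(cv2.convexHull(g));print("pan",e,onz(c,*e[0],.065))
cap=onz(c,390,226,.129);print("hub cap~",cap)
for n in [(325,221),(417,189),(444,262),(352,299)]: print(onz(c,*n,.045))
w=manip.calibration("wrist");print({k:np.round(v,3).tolist() for k,v in w.items()}, "cam pos",-np.array(w["R"]).T@w["t"])
E
```

```text
button [ 0.54221784 -0.20960467  0.067     ]
btn ((424.5625, 258.0), 6.067752361297607) [ 0.54223774 -0.20859181  0.067     ]
hub (381, 219, 17, 19)Traceback (most recent call last):
  File "<stdin>", line 9, in <module>
cv2.error: OpenCV(4.12.0) /io/opencv/modules/imgproc/src/shapedescr.cpp:361: error: (-201:Incorrect size of input array) There should be at least 5 points to fit the ellipse in function 'fitEllipseNoDirect'
```

```bash
python3 - <<'E'
from h import *
c=manip.calibration("top")
P=[onz(c,*n,.045)[:2] for n in [(325,221),(417,189),(444,262),(352,299)]]
for p in P: print(p)
ctr=np.mean(P,0); bt=np.array([.5422,-.2086]); d=bt-ctr
yaw=np.arctan2(d[1],d[0])-np.arctan2(-.075,-.065); yaw=(yaw+np.pi)%(2*np.pi)-np.pi
print("ctr",ctr,"yaw",yaw,np.linalg.norm(d)); pan=ctr+.035*np.array([np.cos(yaw),np.sin(yaw)])
print("pan",pan,onz(c,379,230,.065)); print("cap",onz(c,391,225,.129), "flange",onz(c,388,230,.081))
w=manip.calibration("wrist");print({k:np.round(v,3).tolist() for k,v in w.items()}, "cam pos",-np.array(w["R"]).T@w["t"])
E
```

```text
[0.63704543 0.02127964]
[ 0.70994798 -0.20024005]
[ 0.53375248 -0.25713479]
[ 0.45125512 -0.03866648]
ctr [ 0.58300025 -0.11869042] yaw 0.28808778770321686 0.09873394957900115
pan [ 0.61655786 -0.10874624] [ 0.61016677 -0.10506417  0.065     ]
cap [ 0.61237649 -0.12749693  0.129     ] flange [ 0.60761741 -0.12468463  0.081     ]
{'fx': 371.648, 'fy': 371.648, 'cx': 318.699, 'cy': 236.97, 'R': [[0.247, 0.969, -0.002], [0.924, -0.235, 0.303], [0.293, -0.077, -0.953]], 't': [-0.625, -0.037, 0.394]} cam pos [0.07330291 0.6270679  0.3850005 ]
```

Request:
step_arm(slide=[[0.03,-0.053,0],[0.03,-0.053,0],[0.03,-0.053,0],[0.03,-0.053,0],[0.03,-0.053,0]], rot=[[0,0,0],[0,0,0],[0,0,0],[0,0,0],[0,0,0]], claw=0)

```text
time: 0.72
ee_pos: [0.3043, 0.3344, 0.2317]
tcp_rot: [0.701, 0.083, 0.703, -0.087]
contact_force: [1.0, -0.6, 0.4]
finger_gap: 0.0448
```

Request:
step_arm(slide=[[0.03,-0.053,0],[0.03,-0.053,0],[0.03,-0.053,0],[0.03,-0.053,0],[0.03,-0.053,0]], rot=[[0,0,0],[0,0,0],[0,0,0],[0,0,0],[0,0,0]])

```text
time: 1.35
ee_pos: [0.4559, 0.061, 0.2311]
tcp_rot: [0.702, 0.083, 0.702, -0.087]
contact_force: [1.3, 1.2, -0.0]
finger_gap: 0.0018
```

Request:
step_arm(slide=[[0.03,-0.053,0],[0.03,-0.053,0],[0.03,-0.053,0],[0.03,-0.053,0],[0.02,-0.035,0]], rot=[[0,0,0],[0,0,0],[0,0,0],[0,0,0],[0,0,0]])

```text
time: 1.98
ee_pos: [0.5977, -0.1952, 0.2292]
tcp_rot: [0.701, 0.085, 0.702, -0.087]
contact_force: [-0.4, 0.4, 0.2]
finger_gap: 0.0004
```

```bash
python3 - <<'E'
from h import *
print(manip.observe()["ee_pos"]); snap("wrist","pics/w1.png")
E
```

```text
[ 0.59766988 -0.1952396   0.22920377]
```

View pics/w1.png

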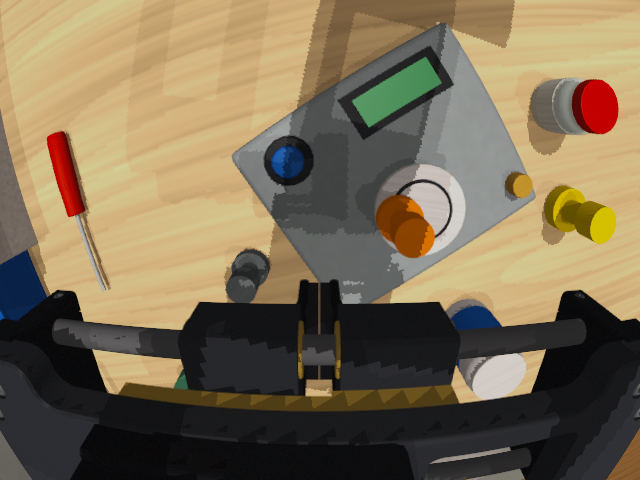

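The pan is centred near (422,209), with the hub flange at about (401,217) and leaning in perspective only. The button is at (288,161). The view is clear.

```bash
cat >> h.py <<'E'
from scipy.optimize import least_squares
def wz(c,uv,z):
    uv=np.atleast_2d(np.asarray(uv,float)); p=(uv-[c["cx"],c["cy"]])/c["fx"]; th=np.linalg.norm(p,axis=1,keepdims=True)
    d=np.hstack([p/np.maximum(th,1e-9)*np.sin(th),np.cos(th)])@np.array(c["R"]); o=-np.array(c["R"]).T@c["t"]
    return (o+d*((z-o[2])/d[:,2:]))[:,:2]
def circ(P,r,x0):
    s=least_squares(lambda x:np.linalg.norm(P-x,axis=1)-r,x0,loss="soft_l1",f_scale=.0007); return s.x,np.median(abs(s.fun))*1e3
def wproj(c,X):
    q=np.array(c["R"])@np.array(X)+c["t"]; n=np.hypot(q[0],q[1]); th=np.arctan2(n,q[2]); return c["fx"]*th*q[:2]/n+[c["cx"],c["cy"]]
def cnt(m,guess):
    cs,_=cv2.findContours(m,cv2.RETR_EXTERNAL,cv2.CHAIN_APPROX_NONE)
    cs=[k for k in cs if cv2.contourArea(k)>60]
    return min(cs,key=lambda k:abs(cv2.pointPolygonTest(k,tuple(map(float,guess)),True)) if cv2.pointPolygonTest(k,tuple(map(float,guess)),True)<0 else 0)[:,0]
def measure(f,pan=(.613,-.107),hub=(.609,-.126),btn=(.542,-.208)):
    c=manip.calibration("wrist"); o=(-np.array(c["R"]).T@c["t"])[:2]
    im=cv2.cvtColor(snap("wrist",f),cv2.COLOR_RGB2HSV)
    org=cv2.inRange(im,(5,150,50),(20,255,255)); out={}
    # pan: light pixels around centre, outer rim
    g=cv2.inRange(im,(0,0,165),(180,45,255)); yy,xx=np.nonzero(g); P=wz(c,np.c_[xx,yy],.065)
    k=np.linalg.norm(P-pan,axis=1)<.06; P=P[k]
    H=cv2.convexHull(P.astype(np.float32))[:,0]; out["pan"]=circ(H,.042,pan)
    # ring: dark pixels near r=27.5mm
    v=cv2.inRange(im,(0,0,0),(180,255,110))&~cv2.dilate(org,np.ones((5,5),np.uint8)); yy,xx=np.nonzero(v); P=wz(c,np.c_[xx,yy],.065)
    rr=np.linalg.norm(P-out["pan"][0],axis=1); P=P[(rr<.034)&(rr>.021)]; out["ring"]=circ(P,.0275,out["pan"][0]); out["nring"]=len(P)
    C=cnt(org,wproj(c,[hub[0],hub[1],.081]))
    h=np.array(hub)
    for _ in range(3):
        P=wz(c,C,.067); n=(o-h)/np.linalg.norm(o-h); k=((P-h)@n>.008)&(np.linalg.norm(P-h,axis=1)<.03); h,e=circ(P[k],.02,h)
    out["flange"]=h,e,k.sum(); q=h.copy()
    for _ in range(3):
        P=wz(c,C,.129); k=((P-q)@n<-.004)&(np.linalg.norm(P-q,axis=1)<.022); q,e=circ(P[k],.015,q)
    out["cap"]=q,e,k.sum()
    b=cnt(cv2.inRange(im,(100,120,30),(130,255,255)),wproj(c,[*btn,.067]));out["btn"]=wz(c,cv2.minEnclosingCircle(b)[0],.067)
    for a,b in out.items(): print(a,b)
    d=out["ring"][0]-out["flange"][0]; print("ring-flange mm",np.round(d*1e3,1),"ring-cap",np.round((out["ring"][0]-out["cap"][0])*1e3,1), manip.observe()["ee_pos"])
    return out
E
python3 -c "
from h import *
measure('pics/w2.png')"
```

```text
pan (array([ 0.61196676, -0.10356217]), np.float64(0.184902311510457))
ring (array([ 0.61141433, -0.10400717]), np.float64(0.6584694889001652))
nring 278
flange (array([ 0.61148971, -0.12623082]), np.float64(0.2529556630879292), np.int64(48))
cap (array([ 0.61024792, -0.12685608]), np.float64(0.24002254420989882), np.int64(49))
btn [[ 0.54167481 -0.20790263]]
ring-flange mm [-0.1 22.2] ring-cap [ 1.2 22.8] [ 0.59775132 -0.19648214  0.22856946]
```

Request:
step_arm(slide=[[0.007,0.005,0],[0.007,0.005,0],[0,0,-0.04],[0,0,-0.04],[0,0,-0.04]], rot=[[0,0,0.123],[0,0,0.123],[0,0,0],[0,0,0],[0,0,0]], claw=0, newtons=10)

```text
time: 2.7
ee_pos: [0.6127, -0.1843, 0.1082]
tcp_rot: [0.708, -0.005, 0.706, 0.001]
contact_force: [0.4, 0.3, 0.8]
finger_gap: 0.0008
```

Request:
step_arm(slide=[[-0.001,0,-0.012],[0,0,-0.012],[0,0,0],[0,0.005,0],[0,0,0]], rot=[[0,0,0],[0,0,0],[0,0,0],[0,0,0],[0,0,0]])

```text
time: 3.32
ee_pos: [0.6109, -0.1771, 0.0838]
tcp_rot: [0.707, -0.004, 0.707, 0.002]
contact_force: [0.0, 0.4, -0.7]
finger_gap: 0.0005
```

```bash
python3 -c "
from h import *
measure('pics/w3.png')"
```

```text
pan (array([ 0.60913878, -0.08715942]), np.float64(2.5465190148391272))
ring (array([ 0.61160001, -0.08978892]), np.float64(2.079977764689104))
nring 1301
flange (array([ 0.61142555, -0.12623448]), np.float64(0.10003936200615911), np.int64(80))
cap (array([ 0.61142555, -0.12623448]), np.float64(nan), np.int64(0))
btn [[ 0.54154862 -0.20735753]]
ring-flange mm [ 0.2 36.4] ring-cap [ 0.2 36.4] [ 0.61116765 -0.17740834  0.08400361]
  return _methods._mean(a, axis=axis, dtype=dtype,
  ret = ret.dtype.type(ret / rcount)
```

View pics/w3.png

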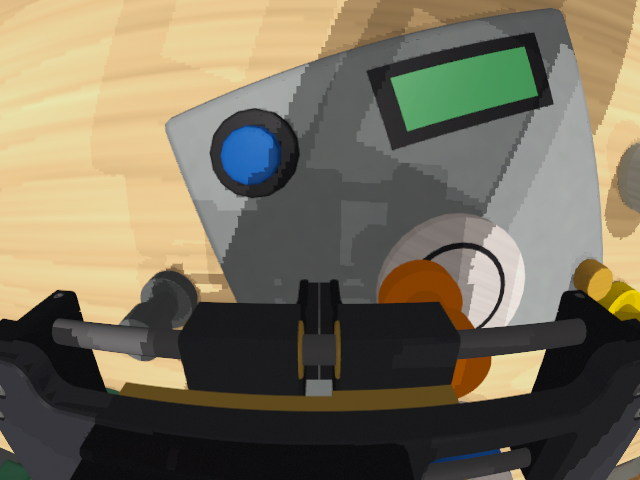

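The spool sits clear of the fingers, with about an 18 mm gap from the fingertip edge (340) to the flange edge (378). I'll close the gap slowly and watch the force.

Request:
step_arm(slide=[[0,0.006,0],[0,0.005,0],[0,0.003,0],[0,0.002,0],[0,0,0]], rot=[[0,0,0],[0,0,0],[0,0,0],[0,0,0],[0,0,0]])

```text
time: 4.0
ee_pos: [0.6118, -0.1603, 0.0852]
tcp_rot: [0.708, -0.005, 0.706, 0.002]
contact_force: [0.3, 0.2, -0.7]
finger_gap: 0.0004
```

```bash
python3 -W ignore -c "
from h import *
measure('pics/w4.png');print(manip.observe()['contact_force'])" | grep -v -E "pan|cap |ring"
```

```text
flange (array([ 0.61143679, -0.12641695]), np.float64(0.12932808878696883), np.int64(81))
btn [[ 0.54123265 -0.20713169]]
[ 0.47456585 -0.05035345  0.57748528]
```

Request:
step_arm(slide=[[0,0.002,-0.001],[0,0.002,0],[0,0.002,0],[0,0.002,0],[0,0,0]], rot=[[0,0,0],[0,0,0],[0,0,0],[0,0,0],[0,0,0]])

```text
time: 4.68
ee_pos: [0.6122, -0.1532, 0.0846]
tcp_rot: [0.709, -0.005, 0.706, 0.001]
contact_force: [0.2, -0.7, 0.5]
finger_gap: 0.0004
```

```bash
python3 -W ignore -c "
from h import *
measure('pics/w5.png',hub=(.611,-.123));print(manip.observe()['contact_force'])" | grep -v -E "pan|cap |ring"
```

```text
flange (array([ 0.61181992, -0.12277905]), np.float64(0.12379306123940469), np.int64(80))
btn [[ 0.54128687 -0.20686695]]
[ 0.20447421 -0.53798261  0.71791963]
```

Request:
step_arm(slide=[[0,0.003,-0.001],[0,0.003,0],[0,0.003,0],[0,0.003,0],[0,0.002,0]], rot=[[0,0,0],[0,0,0],[0,0,0],[0,0,0],[0,0,0]])

```text
time: 5.35
ee_pos: [0.6126, -0.1389, 0.0841]
tcp_rot: [0.709, -0.005, 0.705, 0.0]
contact_force: [1.3, -2.3, 1.1]
finger_gap: 0.0006
```

```bash
python3 -W ignore -c "
from h import *
measure('pics/w6.png',hub=(.611,-.110));print(manip.observe()['contact_force'])" | grep -v -E "cap |nring"
```

```text
pan (array([ 0.62528427, -0.09384588]), np.float64(3.427623581090819))
ring (array([ 0.62573987, -0.09436229]), np.float64(3.173120285674588))
flange (array([ 0.61209287, -0.10855841]), np.float64(0.1402554126313238), np.int64(81))
btn [[ 0.54150176 -0.20638757]]
[-0.4878602   0.07833258  1.00898222]
```

View pics/w6.png

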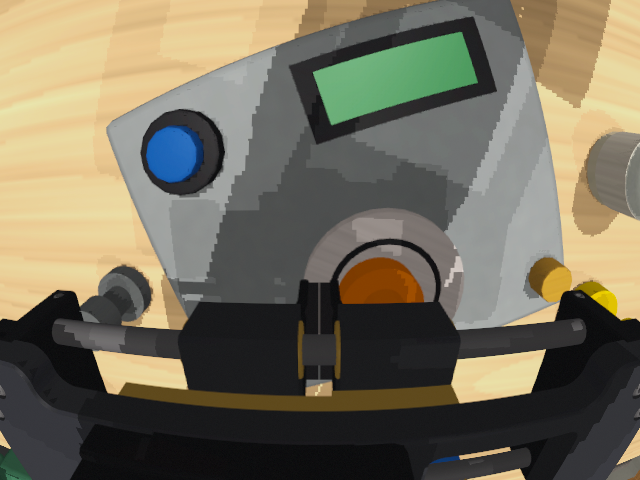

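The flange (340–424) is still left of the ring's middle (about 388), so roughly 5 mm remain.

Request:
step_arm(slide=[[0,0.002,0],[0,0.002,0],[0,0.001,0],[0,-0.004,0],[0,-0.02,0]], rot=[[0,0,0],[0,0,0],[0,0,0],[0,0,0],[0,0,0]])

```text
time: 6.02
ee_pos: [0.6121, -0.1564, 0.0834]
tcp_rot: [0.708, -0.006, 0.706, 0.002]
contact_force: [-0.4, 1.0, 0.2]
finger_gap: 0.0006
```

Request:
step_arm(slide=[[0,-0.03,0],[0,0,0.045],[0,0,0.05],[-0.01,0,0.05],[0,0,0]], rot=[[0,0,0],[0,0,0],[0,0,0],[0,0,0],[0,0,0]])

```text
time: 6.65
ee_pos: [0.5991, -0.1941, 0.2301]
tcp_rot: [0.707, -0.003, 0.707, 0.001]
contact_force: [1.3, 0.1, 0.3]
finger_gap: 0.0001
```

```bash
python3 -W ignore -c "
from h import *
measure('pics/w7.png',hub=(.612,-.104));print(manip.observe()['contact_force'])"
```

```text
pan (array([ 0.61251022, -0.10240903]), np.float64(0.39378759686910236))
ring (array([ 0.61180457, -0.103462  ]), np.float64(1.1601444482052976))
nring 646
flange (array([ 0.61152909, -0.10295595]), np.float64(0.20247728914020782), np.int64(46))
cap (array([ 0.6107194 , -0.10397375]), np.float64(0.17578259555120404), np.int64(44))
btn [[ 0.54147399 -0.20821112]]
ring-flange mm [ 0.3 -0.5] ring-cap [1.1 0.5] [ 0.59790951 -0.19351651  0.22708144]
[ 0.31280249  0.48811331 -1.1345229 ]
```

View pics/w7.png

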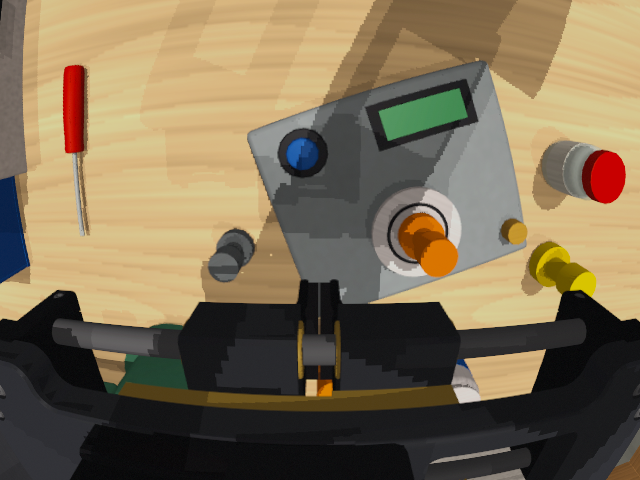

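The hub stands upright with the ring evenly around the flange (about 418,233), and the measured offset is 0.5 mm. Next is the button, at about (302,154).

Request:
step_arm(slide=[[-0.056,-0.015,0],[0,0,-0.05],[0,0,-0.05],[0,0,-0.03],[0,0,0]], rot=[[0,0,0],[0,0,0],[0,0,0],[0,0,0],[0,0,0]])

```text
time: 7.32
ee_pos: [0.5351, -0.2099, 0.0857]
tcp_rot: [0.702, -0.0, 0.712, 0.002]
contact_force: [0.6, 1.5, 0.1]
finger_gap: 0.0008
```

Request:
step_arm(slide=[[0.006,0.002,0.001],[0,0,0],[0,0,-0.003],[0,0,0]], rot=[[0,-0.014,0],[0,0,0],[0,0,0],[0,0,0]])

```text
time: 7.82
ee_pos: [0.5437, -0.2092, 0.0871]
tcp_rot: [0.709, -0.001, 0.705, 0.002]
contact_force: [0.1, -0.7, 0.2]
finger_gap: 0.0005
```

Request:
step_arm(slide=[[0,0,-0.003],[0,0,-0.003],[0,0,0]], rot=[[0,0,0],[0,0,0],[0,0,0]])

```text
time: 8.2
ee_pos: [0.5443, -0.2094, 0.0816]
tcp_rot: [0.71, -0.001, 0.705, 0.001]
contact_force: [0.5, 0.2, -0.8]
finger_gap: 0.0002
```

Request:
step_arm(slide=[[-0.002,0.001,-0.002],[0,0,-0.002],[0,0,-0.002],[0,0,0]], rot=[[0,0,0],[0,0,0],[0,0,0],[0,0,0]])

```text
time: 8.7
ee_pos: [0.5428, -0.2087, 0.0765]
tcp_rot: [0.71, -0.002, 0.704, 0.001]
contact_force: [-1.1, 0.0, 5.2]
finger_gap: 0.0004
```

Request:
step_arm(slide=[[0,0,-0.002],[0,0,-0.003],[0,0,-0.003]], rot=[[0,0,0],[0,0,0],[0,0,0]])

```text
time: 9.07
ee_pos: [0.543, -0.2087, 0.0749]
tcp_rot: [0.709, -0.002, 0.705, 0.002]
contact_force: [-11.0, 5.7, 27.8]
finger_gap: 0.0002
```

It has bottomed out: tip at 61 mm and force well above 5 N. Now I'll release it.

Request:
step_arm(slide=[[0,0,0.005],[0,0,0.02],[0,0,0.05],[0,0,0.05],[0,0,0.03]], rot=[[0,0,0],[0,0,0],[0,0,0],[0,0,0],[0,0,0]])

```text
time: 9.7
ee_pos: [0.5394, -0.2068, 0.2289]
tcp_rot: [0.706, -0.0, 0.708, 0.003]
contact_force: [0.5, -0.3, 0.7]
finger_gap: 0.0005
```

Request:
step_arm(slide=[[0.055,0.015,0],[0,0,0],[0,0,0]], rot=[[0,0,0],[0,0,0],[0,0,0]])

```text
time: 10.07
ee_pos: [0.5962, -0.1925, 0.2304]
tcp_rot: [0.707, -0.0, 0.707, 0.002]
contact_force: [-0.3, 0.6, 0.4]
finger_gap: 0.0005
```

```bash
python3 -W ignore -c "
from h import *
measure('pics/w8.png',hub=(.612,-.104));print(manip.observe()['contact_force'])
snap('side','pics/s8.png')
a=cv2.imread('pics/side0.png');b=cv2.imread('pics/s8.png');cv2.imwrite('pics/c8.png',np.hstack([cv2.resize(x[180:360,230:450],None,fx=1.8,fy=1.8) for x in(a,b)]))"
```

```text
pan (array([ 0.61200714, -0.10333088]), np.float64(0.21559409950695427))
ring (array([ 0.61172725, -0.10350919]), np.float64(1.1394075336744816))
nring 636
flange (array([ 0.61148253, -0.10294996]), np.float64(0.22959286348953056), np.int64(45))
cap (array([ 0.61092048, -0.10402579]), np.float64(0.2073454394044766), np.int64(44))
btn [[ 0.54134498 -0.20820249]]
ring-flange mm [ 0.2 -0.6] ring-cap [0.8 0.5] [ 0.59595966 -0.19235597  0.23009848]
[-0.33069757  0.20053576  0.79652449]
```

View pics/c8.png

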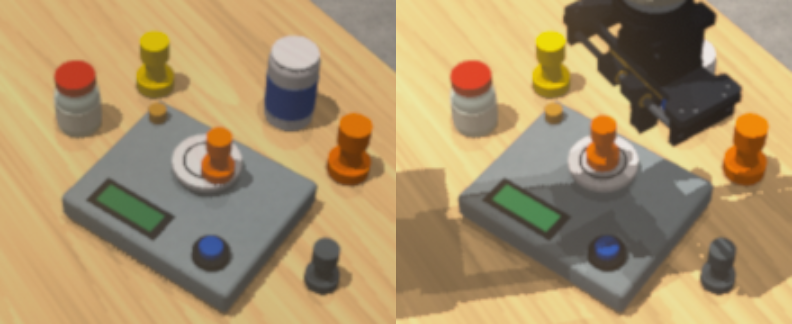

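View pics/w8.png

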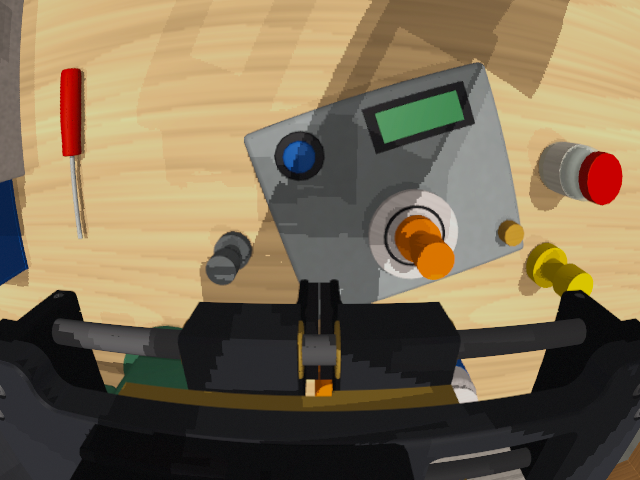

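Both views show the hub upright and centred in the ring, the button back up and nothing else moved, with the arm well clear. Handing in.

```bash
python3 -c "
from workcell import manip
print(manip.finish_job())"
```

```text
the job is handed in; nothing more can be done
None
```

The job is handed in, at about 10 s on the robot's clock. I nudged the small orange hub about 23 mm along +y with the closed fingertips, low on the flange. I then backed off, checked it, pressed the blue button down and let it come back up.

- **Hub:** the last check put the flange centre 0.6 mm from the ring centre, where up to 6 mm is allowed. The cap sat within about 1.5 mm over the flange, so the hub stands upright. Its measured position barely changed with the button press.
- **Button:** it reached its stop at 28 N, with the fingertips 61 mm above the bench. In the pictures afterwards it is back up.
- **Rest of the bench:** nothing else looks moved in the last side and wrist views. The arm was clear, at about 0 N.
- **Checks that disagreed:** the pan and ring fits were useless in the close-up views, where the gripper hid part of the pan. I used only the fits from the clear views higher up. There the pan and ring centres agreed to 0.3–1.3 mm.

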